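Hang the sample tube on the rotary rack

ROBOT

A 6-joint arm with a two-finger parallel gripper is mounted at the origin on the work surface. World frame = base frame: x ahead of the robot, y to its left, z up, the work surface at z = 0. Lengths are in mm, angles in rad, forces in N, time in s.
With the tool pointing down it reaches from about 275 to 750 mm from the base axis. Payload 10.2 kg.
Tool frame: the origin (TCP) lies midway between the tips of the shut fingers; the grasp point (between the pads) lies 19 mm behind it; z points along the fingers, y is the line along which they close (so a half turn about z gives the same grasp; the last joint's range is limited). The gripper opens to 85 mm and grips with 20 to 120 N. Pads are 22 mm wide; open, the fingers measure 114 mm over their backs; the gripper's body (76 mm by 85 mm) begins 54 mm behind the grasp point. The pads swing forward as they close: fully open they stand 13 mm farther back than shut.
Start: joints at [1.01, 0.313, 1.498, -0, 1.331, -0.223], TCP at [174.004, 495.332, 211.294] pointing down, gripper open.
Joint ranges: [-2.94, 2.94], [-0.97, 2.17], [0.19, 2.56], [-1.23, 4.37], [0.02, 3.11], [-2.88, 2.88]. Speed limits (rad/s): [2.39, 2.39, 3.01, 3.14, 3.14, 3.14].

INTERFACE

Orientations are given as a unit quaternion [w, x, y, z].
In Python, from rig import ctrl gives the robot as it stands.
- The arm moves only by the tool send_rows, never from a script. Its argument "targets" is a list of rows, each an object with "offset": the shift along the world's x, y, z in cm, a list of three; "spin": the turn about the world's z in rad. A call has 1 to 8 rows; each row is the pose to reach, as a shift and turn from the pose commanded when the call began; what a row does not reach only later rows make up. A row lasts 1/12 s, in which the tool goes at most 41.7 mm and 7.16 degrees, less where a joint would pass 70% of its speed; a pose out of reach is approached as far as the arm can. A call with a gripper value outside its range is refused whole. "grip" is the opening, from 0 (shut) to 1 (fully open), set as the call begins (left out, the last holds). The fingers move at their own pace and stop on an object; "squeeze" is the grip in N (left out, the last holds). Time passes only in rows, so rows that repeat a pose let the fingers close. It gives the time, the measured TCP pose, the force, the opening and the grip force at its end, in the units of the state.
- ctrl.sense(): the state, without advancing time (a new reading comes with each control period).
- ctrl.capture(name): name is "side" or "top" or "wrist"; returns (picture, depth): 420x560x3 uint8, red, green, blue; 420x560 float32, mm along the optical axis (not along the pixel's ray), 0 where there is no reading.
- ctrl.calibration(name): a dict with "fx", "fy", "cx", "cy" (pixels), "view" (4x4, takes a point from world to camera coordinates); the wrist camera has in their place "mount" (4x4, takes a point from camera to tool coordinates, whose origin is the TCP and whose axes are the flange's). Camera axes: x right, y down, z forward; pixel columns grow to the right and rows downward; lengths in mm; the calibration is good to about 2 mm. A picture is of the moment at which its call begins: read the wrist's pose just before it. calibration takes no time and is no camera call.
- ctrl.finish_job(): hands the job in; it is judged then, once.
Trained networks look in the newest picture that a camera, given by its name, has taken for a name from the list of things; names that differ only in an ending like _2 or _b are one class to them, and where a whole thing is asked for, a point or a joint stands for the part that bears it (a point fixed in the world has none). Each returns a list of dicts, best first, with "conf" (0 to 1); they miss things now and then, are a little off and sometimes report something else, mostly with a low value. They report only what shows in the picture. A call takes as long as a camera call. They do not tell look-alikes from the thing itself.
- ctrl.search_frame(camera, query): "box" ([left, top, right, bottom] in pixels, round what is visible of it).
- ctrl.place_of(camera, query): "uv" ([column, row] in pixels: a listed point, or the origin of a listed thing).
The state is a dict: "time_s": time; "joints": joint angles; "dq": joint speeds; "tau": joint torques, N m; "eef_pos": TCP position; "ee_rot": TCP orientation; "force": force on the tool from outside, world axes, zero at the start; "wrist_torque": the same for the moment, N m; "grip_width": opening from 0.0 (shut) to 1.0 (fully open); "grip_force": force on a finger pad.
Only numpy, scipy, OpenCV 4.12 (cv2) and the standard library are available. Lean on these libraries where they do the work, as an engineer would, in place of code of your own. Each camera call takes 0.05 s, during which the arm holds its last target. There are 200 camera calls.

TASK

First turn the rotary tube rack by its black knob until its one empty forked hook stands over the yellow loading mark on the base. Then take the orange-headed sample tube out of its wooden cradle, bring it upright with the orange ball on top, and hang it by its collar on that hook: set it down, do not drop it, and leave the rack at the mark. Do not push the bottle, beaker or wooden slide box about.

Things in the scene. Friction and masses are not known exactly. Their poses are not given: they have to be found in the camera images.
- tube_head (a point): Centre of the orange ball (30 mm diameter, rigid) at the head of the loose sample tube (rigid, 179 mm long, about 180 g); grip here. At the start it lies level in the cradle, axis 45 mm above the table, head sticking out. +x runs along the tube out of its head end. Held hard, the tube keeps its attitude; pinched lightly on the ball, it swings down about the line through the pads until it hangs.
- tube_collar (a point): Centre of the underside of the tube's white collar (40 mm diameter, 6 mm thick), 44 mm from the ball's centre towards the tail; same axes. Between ball and collar is a white neck, 14 mm diameter; below the collar 120 mm of amber glass, 20 mm diameter, round-ended. Hung, this point lies at the hook point, +x straight up.
- tube: The loose sample tube itself; origin and axes as tube_collar. Its centre of mass lies about 96 mm from the ball's centre (its round end is weighted with steel). Friction at the pads can leave a lightly held tube a little short of hanging plumb until it is shaken or nudged, and the ball may slide some 10 mm down between the pads. Mass 135 to 235 g.
- hook (a point): The empty hook, a level steel fork open outwards: this point is mid-slot on its top face, 165 mm above the table, 95 mm from the rack's axis; -x points outwards. Slot 25 mm wide, its closed end 13 mm inwards of the point. Prongs 8 mm wide, 10 mm thick, with a 5 mm high lip 23 to 29 mm outwards. The tube enters between the prongs, collar above the lips, and is lowered till the collar rests on them.
- knob (a point): Centre of the rack's black bar knob, on the rack's vertical axis, 200 mm above the table. Bar 48 mm long along x (in line with the empty hook), 18 mm wide, 34 mm high; 18 mm free below it. Around it, 95 mm from the axis, four like hooks at 72 degree steps from the empty one carry fixed tubes with green balls (tops 224 mm above the table).
- carousel (a joint): Angle of the rotary rack, rad: 0 or 6.283 when the empty hook is exactly over the yellow mark, growing anticlockwise seen from above; it travels from -0.7 to 7.0 between stops. Its stiff bearing (about 0.15 N m) stays where it is left.
- mark (a point): The yellow loading mark: a strip pointing radially out from the white round base (radius 112 mm, 20 mm high) and sticking out to 155 mm from the axis; this point is on its top, 95 mm from the rack's axis, 20 mm above the table. The base stands fixed, the mark facing roughly towards the robot (-x of the point is outwards).
- cradle: Fixed wooden cradle, 110 by 70 mm, 47 mm high, with two open-topped saddles holding the tube; origin on the table under the tube's collar at the start, +x along the tube towards its head, the wood lying 7 to 118 mm to -x of the origin.
- bottle: Bystander: white square bottle with a green band, 70 by 70 mm, 132 mm high, origin at its underside. Leave it.
- beaker: Bystander: clear beaker, 68 mm wide, 85 mm high, origin at its underside. Leave it.
- slidebox: Bystander: dark wooden slide box, 100 by 60 by 30 mm, origin at its underside. Leave it.
Things that resemble listed ones, but are neither listed nor needed, are in the scene too. There is more than one size of the tube; the job needs the smallest.

How it is judged:
By the outcome, as a careful person would: the job done as asked, in the order asked, and still so for the second after the job is handed in, with the robot touching nothing.
It also fails if it takes over 72 s, if anything falls off the work surface, if the arm or the gripper's body presses on something with over 40 N, if the wrist force passes 120 N, or if a joint passes its speed limit or range.

## Working session

There is one attempt and no reset: what is moved stays moved. The work goes in short steps, Python scripts to look and compute and a tool call to move; the robot and the scene stay as the last step left them, time stands still between calls to the robot, and variables do not carry over. Pictures are saved under pics/ and viewed, at most 10 in all, crops included, and the job is handed in when it is done.

Besides the shell and the picture viewer there is one more tool, called after ">>>" as name([rows], argument=value, ...), one row to a line, values as JSON. send_rows: Moves the arm, as the interface text tells. Its arguments: {"type":"object","properties":{"targets":{"type":"array"},"grip":{"type":"number"},"squeeze":{"type":"number"}},"required":["targets"]}

```bash
mkdir -p pics; ls; cat > h.py <<'E'
import numpy as np, cv2
from rig import ctrl
def save(n,img): cv2.imwrite('pics/'+n, cv2.cvtColor(img,cv2.COLOR_RGB2BGR))
def world(c,uv,z,K=None):
    "pixel + depth -> world (fixed cameras)"
    K=K or ctrl.calibration(c); u,v=np.asarray(uv,float).T
    z=np.asarray(z,float)
    p=np.stack([(u-K['cx'])/K['fx']*z,(v-K['cy'])/K['fy']*z,z,np.ones_like(z)])
    return (np.linalg.inv(np.array(K['view']))@p)[:3].T
def cloud(c,d):
    v,u=np.mgrid[0:d.shape[0],0:d.shape[1]]
    return world(c,np.c_[u.ravel(),v.ravel()],d.ravel()).reshape(*d.shape,3)
E
python3 - <<'E'
from h import *
for c in('side','top'):
    im,d=ctrl.capture(c); np.savez(c+'0.npz',im=im,d=d); save(c+'0.png',im)
    for q in('tube_head','tube_collar','hook','knob','mark','cradle','bottle','beaker','slidebox'):
        r=ctrl.place_of(c,q)
        print(c,q,[(np.round(x['uv']).tolist(),round(x['conf'],2)) for x in r[:5]])
print(ctrl.sense())
print(ctrl.calibration('top'),ctrl.calibration('wrist'))
E
```

```text
pics
side tube_head [([287.0, 159.0], 0.79), ([166.0, 194.0], 0.78), ([277.0, 196.0], 0.57), ([234.0, 174.0], 0.15)]
side tube_collar [([262.0, 197.0], 0.88), ([182.0, 185.0], 0.61), ([294.0, 170.0], 0.57)]
side hook [([344.0, 238.0], 0.93)]
side knob [([315.0, 219.0], 0.77)]
side mark [([279.0, 288.0], 0.94)]
side cradle [([258.0, 209.0], 0.69)]
side bottle [([355.0, 239.0], 0.79)]
side beaker [([236.0, 174.0], 0.71)]
side slidebox [([331.0, 379.0], 0.63)]
top tube_head [([228.0, 199.0], 0.71), ([170.0, 165.0], 0.71), ([194.0, 292.0], 0.7), ([292.0, 156.0], 0.35)]
top tube_collar [([184.0, 161.0], 0.83), ([183.0, 284.0], 0.76), ([228.0, 212.0], 0.65), ([290.0, 155.0], 0.31)]
top hook [([353.0, 180.0], 0.77)]
top knob [([335.0, 193.0], 0.71)]
top mark [([340.0, 228.0], 0.6)]
top cradle [([226.0, 217.0], 0.73)]
top bottle [([291.0, 156.0], 0.87)]
top beaker [([164.0, 218.0], 0.67)]
top slidebox [([411.0, 221.0], 0.56)]
{'time_s': 1.0, 'joints': array([ 1.00961932e+00,  3.12893341e-01,  1.49769067e+00,  1.51637853e-05,
        1.33102250e+00, -2.23385365e-01]), 'dq': array([ 0.00068126
[... 730 characters left out ...]
.81540250e-01, -6.93708057e-03, -1.91129838e-01,
         5.76780327e+02],
       [ 1.91090314e-01,  5.97820902e-03, -9.81554254e-01,
         1.36978548e+03],
       [ 0.00000000e+00,  0.00000000e+00,  0.00000000e+00,
         1.00000000e+00]])} {'fx': 314.7923847461226, 'fy': 314.7923847461226, 'cx': 285.61093003676393, 'cy': 208.84146439093385, 'mount': array([[-1.39356470e-03, -9.62851991e-01, -2.70026114e-01,
         6.90019244e+01],
       [ 9.99998975e-01, -1.43046370e-03, -6.01365816e-05,
         3.58157481e-02],
       [-3.28359928e-04, -2.70025921e-01,  9.62852997e-01,
        -1.63140842e+02],
       [ 0.00000000e+00,  0.00000000e+00,  0.00000000e+00,
         1.00000000e+00]])}
```

View pics/top0.png

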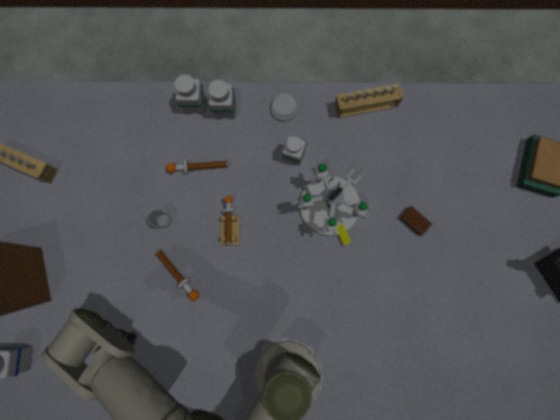

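View pics/side0.png

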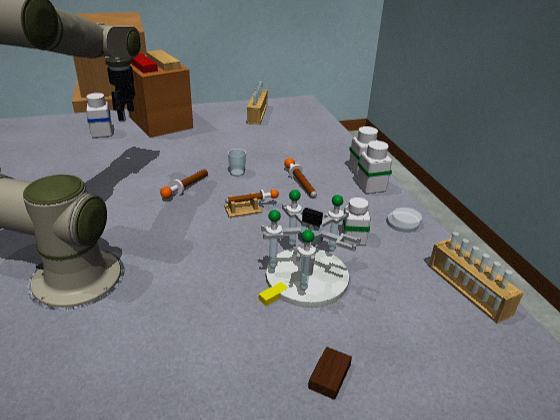

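Top picture: there are orange balls at (170,168), (193,295) and (228,200). Only the last lies in a wooden cradle, at (229,230), and it is also the shortest tube, so I choose it. The rack is at (332,205), with its empty hook at (353,180) and the yellow mark at (344,234). The side picture agrees: cradle tube head at (274,194), empty hook at (344,238).

```bash
python3 - <<'E'
from h import *
from scipy.optimize import least_squares
for c in('top','side'):
    f=np.load(c+'0.npz'); im,d=f['im'],f['d']; P=cloud(c,d); hsv=cv2.cvtColor(im,cv2.COLOR_RGB2HSV)
    H,S,V=[hsv[...,i].astype(int) for i in range(3)]
    def comps(m,n):
        k,l,st,ce=cv2.connectedComponentsWithStats((m&(d>0)).astype(np.uint8))
        for i in range(1,k):
            if st[i,4]<8: continue
            p=P[l==i]; print(c,n,ce[i].round(),st[i,4],'med',np.median(p,0).round(1),'min',p.min(0).round(),'max',p.max(0).round())
            if n in('orange','green') and 2<p[:,2].max()<260:
                s=least_squares(lambda q:np.linalg.norm(p-q,axis=1)-15,np.median(p,0)-[0,0,8],loss='soft_l1',bounds=([-2000,-2000,0],[2000,2000,400]))
                print('   sphere',s.x.round(1),s.cost.round(1))
    comps((H<13)&(S>200)&(V>120),'orange'); comps((H>50)&(H<80)&(S>150),'green'); comps((H>24)&(H<34)&(S>180),'yellow')
    # base disc
    X=P
    m=(abs(P[...,2]-20)<5)&(np.hypot(P[...,0]-480,P[...,1]+130)<160)&(S<60)
    print(c,'base n',m.sum(),P[m].min(0),P[m].max(0))
    # black knob
    m=(abs(P[...,2]-217)<6)&(np.hypot(P[...,0]-480,P[...,1]+130)<80)&(V<70)
    if m.sum()>5: 
        p=P[m]; print(c,'knob',m.sum(),p.mean(0),cv2.minAreaRect(p[:,:2].astype(np.float32)))
    # hooks level
    m=(abs(P[...,2]-165)<8)&(np.hypot(P[...,0]-480,P[...,1]+130)<160)
    print('hooklevel',m.sum())
f=np.load('top0.npz');P=cloud('top',f['d'])
save('crop.png',cv2.resize(np.hstack([f['im'][140:260,180:300],f['im'][140:260,280:400]]),None,fx=3.2,fy=3.2,interpolation=cv2.INTER_CUBIC))
for n,(u,v) in dict(hook=(353,180),knob=(335,193)).items(): print(n,P[v,u])
E
```

```text
top green [322. 167.] 32 med [ 678.9 -108.3  221.1] min [ 671. -118.  212.] max [688. -99. 228.]
   sphere [ 682.9 -110.   208.5] 30.5
top green [306. 197.] 33 med [580.2 -59.5 221.3] min [572. -66. 214.] max [592. -50. 229.]
   sphere [581.9 -59.4 209.4] 47.1
top green [363. 206.] 30 med [ 553.7 -236.4  221.4] min [ 547. -246.  218.] max [ 564. -227.  226.]
   sphere [ 553.7 -236.   208.8] 21.6
top green [332. 222.] 31 med [ 501.8 -137.8  222. ] min [ 495. -145.  217.] max [ 512. -129.  227.]
   sphere [ 502.3 -139.8  209.2] 26.8
top yellow [343. 235.] 118 med [ 486.5 -199.6   19.7] min [ 457. -221.   13.] max [ 524. -182.   27.]
top base n 957 [ 485.73029779 -253.06983073   15.00314764] [638.98451973 -43.67585764  24.98196186]
top knob 10 [ 502.4813525  -128.82295055  217.07553401] ((503.3739318847656, -128.94198608398438), (6.084082126617432, 16.149568557739258), 88.70556640625)
hooklevel 674
side orange [143.  60.] 145 med [253.6 971.  289.9] min [218. 460. 125.] max [ 298. 1650.  447.]
side orange [287. 163.] 15 med [714.8 431.3  39.9] min [711. 416.  27.] max [722. 440.  46.]
 
[... 842 characters left out ...]
med [ 497.7 -145.4  216.3] min [ 487. -153.  206.] max [ 513. -128.  224.]
   sphere [ 500.7 -136.8  208.4] 53.3
side green [356. 228.] 114 med [776.6 -49.1  63.5] min [746. -65.  53.] max [814.   1.  74.]
   sphere [779.1 -40.7  65.1] 1058.0
side green [307. 236.] 118 med [ 550.  -244.5  216.3] min [ 538. -254.  164.] max [ 593. -155.  224.]
   sphere [ 552.9 -236.   208. ] 215.0
side yellow [272. 293.] 337 med [ 480.4 -203.5   18.6] min [ 448. -227.   -0.] max [ 526. -167.   23.]
side base n 1781 [ 482.92154435 -261.20641713   15.05600531] [639.595681   -38.35075694  24.93927893]
hooklevel 991
hook [ 698.856142   -244.98287129   -2.37577009]
knob [ 596.36713896 -149.64266811  216.01996819]
```

View pics/crop.png

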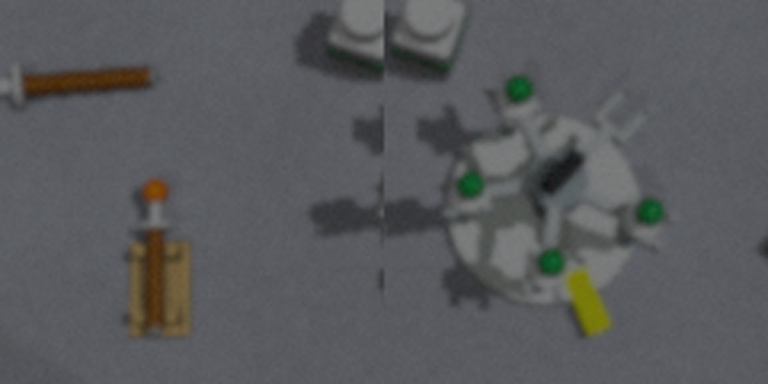

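The crop confirms it: the small tube lies in the cradle with its head at crop (155,190). The empty fork is at (620,115), the knob bar at (562,172), lined up with the fork, and the yellow mark at (588,303).

```bash
python3 - <<'E'
from h import *
from scipy.optimize import least_squares
T=np.array([[682.9,-110],[581.9,-59.4],[553.7,-236],[502.3,-139.8]])
S=np.array([[678.4,-107.3],[578.5,-57.5],[552.9,-236],[500.7,-136.8]])
k=np.array([1,2,4,3])*2*np.pi/5
for B in(T,S,(T+S)/2):
    f=lambda q:(q[:2]+95*np.c_[np.cos(q[2]+k),np.sin(q[2]+k)]-B).ravel()
    s=least_squares(f,[595,-155,-.6]); print('rack',s.x.round(3),np.abs(s.fun).max().round(1))
c=s.x[:2]
for n in('top','side'):
    z=np.load(n+'0.npz'); im,d=z['im'],z['d']; P=cloud(n,d)
    h=cv2.cvtColor(im,cv2.COLOR_RGB2HSV).astype(int)
    m=(h[...,0]>22)&(h[...,0]<36)&(h[...,1]>150)&(P[...,0]>430)&(P[...,0]<560)&(abs(P[...,2]-20)<5)
    p=P[m][:,:2]; q=p.mean(0)-c
    ev=np.linalg.svd(p-p.mean(0))[2][0]
    print(n,'mark az',np.arctan2(q[1],q[0]),'r',np.hypot(*q),'axis',ev,np.arctan2(*(-ev[::-1]*np.sign(ev[0]))), cv2.minAreaRect(p.astype(np.float32)))
    # base circle
    m=(abs(P[...,2]-20)<4)&(np.hypot(*(P[...,:2]-c).transpose(2,0,1))<135)&(h[...,1]<60)
    p=P[m][:,:2]; hull=cv2.convexHull(p.astype(np.float32)); print('base',cv2.minEnclosingCircle(hull))
    # cradle tube
    m=(np.hypot(P[...,0]-530,P[...,1]-215)<130)&(P[...,2]>8)
    for nm,mm in dict(amber=(h[...,0]<14)&(h[...,1]>120)&(h[...,2]<150)&(P[...,2]>44),orange=(h[...,0]<15)&(h[...,1]>190)&(h[...,2]>110)&(P[...,2]>35),white=(h[...,1]<70)&(P[...,2]>44),all=P[...,2]>8).items():
        p=P[m&mm]
        if len(p)>3: print(n,nm,len(p),p.mean(0).round(1),p.min(0).round(),p.max(0).round(),np.linalg.svd(p[:,:2]-p[:,:2].mean(0))[2][0].round(3))
E
```

```text
rack [ 597.012 -153.075   -0.784] 1.8
rack [ 594.607 -151.004   -0.774] 0.5
rack [ 595.81  -152.04    -0.779] 1.0
top mark az -2.7246759816392934 r 118.17388288112124 axis [-0.94163176 -0.33664466] -2.798241360951359 ((489.95672607421875, -199.46429443359375), (68.65791320800781, 28.269840240478516), 21.927078247070312)
base ((597.3667602539062, -152.4893341064453), 111.6366195678711)
top amber 22 [594.4 216.3  54. ] [461. 206.  49.] [621. 228.  58.] [-0.999 -0.051]
top orange 4 [604.6 216.8  55.9] [602. 209.  54.] [613. 225.  58.] [-0.619 -0.786]
top white 57 [553.4 215.1  55.1] [447. 198.  46.] [596. 233.  70.] [-0.999 -0.033]
top all 596 [519.3 213.7  34.1] [447. 131.   8.] [647. 334.  70.] [-1.    -0.031]
side mark az -2.7464160776806366 r 120.37154632453432 axis [0.44789332 0.89408701] -2.0352040359579773 ((523.9755859375, -16.6612548828125), (435.900390625, 73.77735900878906), 78.42422485351562)
base ((593.723388671875, -152.45999145507812), 114.10953521728516)
side amber 52 [519.4 209.5  49. ] [452. 201.  44.] [619. 221.  56.] [-1.    -0.019]
side orange 83 [543.8 212.8  52.2] [452. 202.  41.] [618. 227.  59.] [-1.    -0.001]
side white 55 [554.6 212.4  52.1] [442. 194.  44.] [592. 226.  65.] [-1.    -0.015]
side all 701 [514.8 207.9  32.9] [442. 174.   8.] [619. 250.  65.] [-0.999 -0.048]
```

>>> send_rows([
  {"offset": [14,-19,10],"spin": -0.44},
  {"offset": [14,-19,10],"spin": -0.44},
  {"offset": [14,-19,10],"spin": -0.44},
  {"offset": [14,-19,10],"spin": -0.44},
  {"offset": [14,-19,10],"spin": -0.44},
  {"offset": [28,-38,16],"spin": -0.44},
  {"offset": [28,-38,16],"spin": -0.44},
  {"offset": [28,-38,16],"spin": -0.44},
], grip=0.7)

```text
time_s: 1.67
eef_pos: [359.8, 242.3, 327.2]
ee_rot: [0.0, 0.379, 0.925, 0.0]
force: [1.0, 1.6, -0.2]
grip_width: 0.703
grip_force: 0.0
```

>>> send_rows([
  {"offset": [23.6,-39.4,5]},
  {"offset": [23.6,-39.4,5]},
  {"offset": [23.6,-39.4,5]},
  {"offset": [23.6,-39.4,5]},
  {"offset": [23.6,-39.4,5]},
  {"offset": [23.6,-39.4,5]},
  {"offset": [23.6,-39.4,5]},
  {"offset": [23.6,-39.4,5]},
])

```text
invalid input
```

>>> send_rows([
  {"offset": [0,0,0]},
  {"offset": [0,0,0]},
  {"offset": [0,0,0]},
  {"offset": [0,0,0]},
  {"offset": [0,0,0]},
])

```text
invalid input
```

Each row needs a spin value.

>>> send_rows([
  {"offset": [23.6,-39.4,5],"spin": 0},
  {"offset": [23.6,-39.4,5],"spin": 0},
  {"offset": [23.6,-39.4,5],"spin": 0},
  {"offset": [23.6,-39.4,5],"spin": 0},
  {"offset": [23.6,-39.4,5],"spin": 0},
  {"offset": [23.6,-39.4,5],"spin": 0},
  {"offset": [23.6,-39.4,5],"spin": 0},
  {"offset": [23.6,-39.4,5],"spin": 0},
])

```text
time_s: 2.33
eef_pos: [530.1, -42.3, 362.8]
ee_rot: [0.0, 0.379, 0.925, 0.0]
force: [0.8, 1.1, 0.2]
grip_width: 0.7
grip_force: 0.0
```

>>> send_rows([
  {"offset": [2,-9,1],"spin": 0},
  {"offset": [2,-9,1],"spin": 0},
  {"offset": [2,-9,1],"spin": 0},
  {"offset": [2,-9,1],"spin": 0},
  {"offset": [2,-9,1],"spin": 0},
  {"offset": [2,-9,1],"spin": 0},
])

```text
time_s: 2.83
eef_pos: [549.3, -128.9, 372.7]
ee_rot: [0.0, 0.379, 0.926, 0.0]
force: [-0.2, 0.5, 0.7]
grip_width: 0.702
grip_force: 0.0
```

```bash
cat >> h.py <<'E'
from scipy.spatial.transform import Rotation as R
from scipy.optimize import least_squares
def wrist():
    s=ctrl.sense(); im,d=ctrl.capture('wrist'); K=ctrl.calibration('wrist')
    q=np.array(s['ee_rot']); T=np.eye(4); T[:3,:3]=R.from_quat(q[[1,2,3,0]]).as_matrix(); T[:3,3]=s['eef_pos']
    K['view']=np.linalg.inv(T@K['mount'])
    v,u=np.mgrid[0:420,0:560]
    P=world('wrist',np.c_[u.ravel(),v.ravel()],d.ravel(),K).reshape(420,560,3)
    return im,d,P,K,cv2.cvtColor(im,cv2.COLOR_RGB2HSV).astype(int)
def spheres(P,m,lo=8,r=15):
    k,l,st,ce=cv2.connectedComponentsWithStats(m.astype(np.uint8)); o=[]
    for i in range(1,k):
        if st[i,4]<lo: continue
        p=P[l==i]; s=least_squares(lambda q:np.linalg.norm(p-q,axis=1)-r,np.median(p,0)-[0,0,8],loss='soft_l1')
        o.append((ce[i].round(),int(st[i,4]),s.x.round(1)))
    return o
E
cat > rack.py <<'E'
from h import *
import sys
im,d,P,K,h=wrist(); save(sys.argv[1],im); H,S,V=h[...,0],h[...,1],h[...,2]; ok=d>0
g=spheres(P,ok&(H>48)&(H<82)&(S>140)&(P[...,2]>190)&(P[...,2]<240),40)
for x in g: print(*x)
B=np.array([x[2][:2] for x in g]); A=float(sys.argv[2])
def f(q):
    a=np.arctan2(B[:,1]-q[1],B[:,0]-q[0])
    k=np.round((a-A)/(2*np.pi/5)); t=q[2]+k*2*np.pi/5
    return (q[:2]+95*np.c_[np.cos(t),np.sin(t)]-B).ravel()
s=least_squares(f,[596,-152,A]); c=s.x[:2]; print('rack',s.x.round(3),'err',np.abs(s.fun).max().round(1))
m=ok&(H>22)&(H<36)&(S>140)&(abs(P[...,2]-20)<6); p=P[m][:,:2]
w=p-c; r=np.hypot(*w.T); q=np.median(w[(r>115)&(r<150)],0)
print('mark n',m.sum(),'az',np.arctan2(q[1],q[0]).round(3),'r',r.min().round(),r.max().round(), cv2.minAreaRect(p.astype(np.float32)))
m=ok&(abs(P[...,2]-165)<6)&(abs(np.hypot(P[...,0]-c[0],P[...,1]-c[1])-105)<22); w=P[m][:,:2]-c
a=(np.arctan2(w[:,1],w[:,0])-A+np.pi)%(2*np.pi)-np.pi; w=w[abs(a)<.35]
if len(w)>10:
    e=np.array([np.cos(s.x[2]),np.sin(s.x[2])]); t=w@np.array([-e[1],e[0]]); rr=w@e
    print('fork n',len(w),'tang min/max',np.percentile(t,[2,98]).round(1),'rad max',np.percentile(rr,98).round(1),'z',np.median(P[m][:,2]).round(1))
m=ok&(abs(P[...,2]-217)<6)&(V<80)&(np.hypot(P[...,0]-c[0],P[...,1]-c[1])<45)
if m.sum()>20: print('knob',P[m].mean(0).round(1),cv2.minAreaRect(P[m][:,:2].astype(np.float32)))
E
python3 rack.py w1.png -0.779
```

```text
[248. 163.] 535 [ 502.3 -138.1  209.3]
[356. 163.] 560 [580.5 -58.2 209.3]
[225. 256.] 216 [ 554.  -237.4  209.6]
[382. 256.] 384 [ 680.5 -107.8  209.2]
rack [ 596.301 -151.984   -0.774] err 0.3
mark n 546 az -2.74 r 83.0 154.0 ((487.9493408203125, -198.3843536376953), (71.58885955810547, 29.457687377929688), 23.632469177246094)
fork n 391 tang min/max [-20.4  20.3] rad max 121.9 z 166.2
knob [ 594.5 -150.5  217.1] ((595.5294799804688, -151.3592529296875), (17.488605499267578, 47.02997589111328), 46.199867248535156)
```

View pics/w1.png

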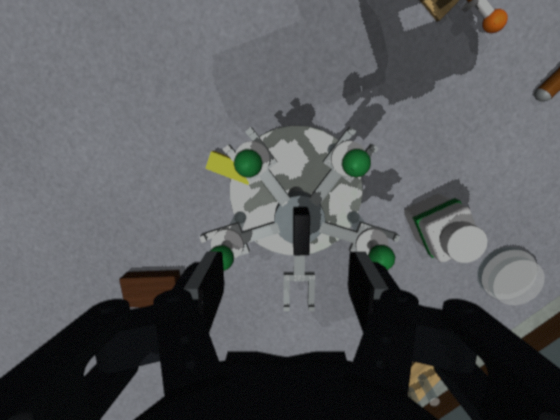

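The wrist view shows the rack centred near (302,215). The knob bar at (301,230) lines up with the empty fork at (299,290), and the mark at (225,166) is partly under a green ball at (248,163). Spin needed is about -1.963 rad.

>>> send_rows([
  {"offset": [4.7,-2.3,0],"spin": 0},
  {"offset": [4.7,-2.3,0],"spin": 0},
  {"offset": [4.7,-2.3,-4],"spin": 0},
  {"offset": [4.7,-2.3,-8],"spin": 0},
  {"offset": [4.7,-2.3,-11],"spin": 0},
  {"offset": [4.7,-2.3,-13],"spin": 0},
  {"offset": [4.7,-2.3,-13],"spin": 0},
  {"offset": [4.7,-2.3,-13],"spin": 0},
])

```text
time_s: 3.55
eef_pos: [596.4, -152.1, 243.1]
ee_rot: [-0.0, 0.379, 0.926, 0.0]
force: [1.0, 0.3, -0.0]
grip_width: 0.702
grip_force: 0.0
```

>>> send_rows([
  {"offset": [0,0,0],"spin": 0},
  {"offset": [0,0,0],"spin": 0},
  {"offset": [0,0,0],"spin": 0},
])

```text
time_s: 3.8
eef_pos: [596.9, -153.3, 244.1]
ee_rot: [0.001, 0.379, 0.925, -0.0]
force: [-1.0, -0.5, 0.3]
grip_width: 0.698
grip_force: 0.0
```

>>> send_rows([
  {"offset": [0,0.1,-2],"spin": 0},
  {"offset": [0,0.1,-4],"spin": 0},
  {"offset": [0,0.1,-5.2],"spin": 0},
  {"offset": [0,0.1,-5.9],"spin": 0},
  {"offset": [0,0.1,-5.9],"spin": 0},
  {"offset": [0,0.1,-5.9],"spin": 0},
])

```text
time_s: 4.3
eef_pos: [596.8, -152.4, 184.4]
ee_rot: [0.001, 0.379, 0.925, -0.0]
force: [0.1, 0.4, 0.7]
grip_width: 0.697
grip_force: 0.0
```

>>> send_rows([
  {"offset": [0,0,0],"spin": 0},
  {"offset": [0,0,0],"spin": 0},
  {"offset": [0,0,0],"spin": 0},
  {"offset": [0,0,0],"spin": 0},
  {"offset": [0,0,0],"spin": 0},
  {"offset": [0,0,0],"spin": 0},
  {"offset": [0,0,0],"spin": 0},
  {"offset": [0,0,0],"spin": 0},
], grip=0, squeeze=60)

```text
time_s: 4.97
eef_pos: [597.0, -152.0, 184.4]
ee_rot: [0.001, 0.379, 0.925, 0.0]
force: [1.3, 3.3, 6.2]
grip_width: 0.191
grip_force: 61.5
```

Gripped (0.19 is about 17 mm). Now turn.

>>> send_rows([
  {"offset": [0,0,0],"spin": -0.1},
  {"offset": [0,0,0],"spin": -0.2},
  {"offset": [0,0,0],"spin": -0.3},
  {"offset": [0,0,0],"spin": -0.4},
  {"offset": [0,0,0],"spin": -0.5},
  {"offset": [0,0,0],"spin": -0.6},
  {"offset": [0,0,0],"spin": -0.7},
  {"offset": [0,0,0],"spin": -0.8},
])

```text
time_s: 5.63
eef_pos: [597.3, -151.9, 184.4]
ee_rot: [0.001, 0.711, 0.703, 0.001]
force: [4.1, 2.8, 5.1]
grip_width: 0.191
grip_force: 61.5
```

>>> send_rows([
  {"offset": [0,0,0],"spin": -0.1},
  {"offset": [0,0,0],"spin": -0.2},
  {"offset": [0,0,0],"spin": -0.3},
  {"offset": [0,0,0],"spin": -0.4},
  {"offset": [0,0,0],"spin": -0.5},
  {"offset": [0,0,0],"spin": -0.6},
  {"offset": [0,0,0],"spin": -0.7},
  {"offset": [0,0,0],"spin": -0.8},
])

```text
time_s: 6.3
eef_pos: [597.6, -152.0, 184.4]
ee_rot: [0.001, 0.929, 0.371, 0.002]
force: [5.7, 3.2, 5.0]
grip_width: 0.191
grip_force: 61.4
```

>>> send_rows([
  {"offset": [0,0,0],"spin": -0.1},
  {"offset": [0,0,0],"spin": -0.2},
  {"offset": [0,0,0],"spin": -0.3},
  {"offset": [0,0,0],"spin": -0.36},
  {"offset": [0,0,0],"spin": -0.36},
  {"offset": [0,0,0],"spin": -0.36},
  {"offset": [0,0,0],"spin": -0.36},
])

```text
time_s: 6.88
eef_pos: [597.7, -152.1, 184.4]
ee_rot: [0.001, 0.98, 0.2, 0.002]
force: [6.7, 3.0, 4.5]
grip_width: 0.192
grip_force: 61.4
```

>>> send_rows([
  {"offset": [0,0,0],"spin": 0},
  {"offset": [0,0,0],"spin": 0},
  {"offset": [0,0,0],"spin": 0},
  {"offset": [0,0,0],"spin": 0},
  {"offset": [0,0,2],"spin": 0},
  {"offset": [0,0,6],"spin": 0},
  {"offset": [0,0,10],"spin": 0},
  {"offset": [0,0,14],"spin": 0},
], grip=0.7)

```text
time_s: 7.55
eef_pos: [595.9, -152.2, 325.2]
ee_rot: [-0.0, 0.98, 0.2, -0.0]
force: [0.7, -0.1, 0.8]
grip_width: 0.699
grip_force: 0.0
```

>>> send_rows([
  {"offset": [-1,2,4],"spin": 0},
  {"offset": [-2,4,7],"spin": 0},
  {"offset": [-2,4,7],"spin": 0},
  {"offset": [-2,4,7],"spin": 0},
  {"offset": [-2,4,7],"spin": 0},
  {"offset": [-2,4,7],"spin": 0},
])

```text
time_s: 8.05
eef_pos: [576.4, -112.8, 391.6]
ee_rot: [-0.001, 0.98, 0.2, -0.001]
force: [-0.0, -0.1, -0.6]
grip_width: 0.698
grip_force: 0.0
```

```bash
python3 rack.py w2.png -2.739
```

```text
[275. 108.] 545 [645.9 -70.1 209.4]
[383. 108.] 576 [ 689.4 -173.1  209.3]
[245. 206.] 442 [534.6 -79.8 209.5]
[405. 206.] 472 [ 605.2 -246.3  209.3]
rack [ 596.907 -151.591   -2.741] err 0.1
mark n 263 az -2.713 r 83.0 154.0 ((487.0134582519531, -196.43368530273438), (72.83650970458984, 24.82660675048828), 33.12546920776367)
fork n 393 tang min/max [-20.4  20.1] rad max 122.8 z 166.1
knob [ 597.8 -150.6  217.2] ((597.2229614257812, -151.31326293945312), (47.44087219238281, 17.903642654418945), 22.72392463684082)
```

View pics/w2.png

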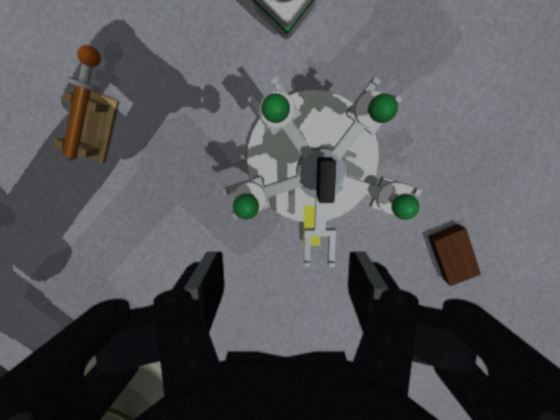

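The fork now stands over the yellow mark at about (313,225), which it partly hides. The cradle tube's head is at (88,56). I'll check the mark's direction using the visible edges.

```bash
cat > mark.py <<'E'
from h import *
c=np.array([596.6,-151.8]); a=-2.741; e=np.array([np.cos(a),np.sin(a)]); n=np.array([-e[1],e[0]])
def rep(nm,P,h,ok):
    m=ok&(h[...,0]>20)&(h[...,0]<36)&(h[...,1]>130)&(abs(P[...,2]-20)<6); w=P[m][:,:2]-c; r=w@e; t=w@n
    for lo in range(85,155,10):
        b=t[(r>lo)&(r<=lo+10)&(abs(t)<40)]
        if len(b)>3: print(nm,lo,len(b),np.percentile(b,[3,97]).round(1),b.mean().round(1))
if __name__=='__main__':
    for x in('side','top'):
        f=np.load(x+'0.npz'); rep(x+'0',cloud(x,f['d']),cv2.cvtColor(f['im'],cv2.COLOR_RGB2HSV).astype(int),f['d']>0)
    im,d=ctrl.capture('side'); rep('side',cloud('side',d),cv2.cvtColor(im,cv2.COLOR_RGB2HSV).astype(int),d>0)
    im,d,P,K,h=wrist(); rep('wrist',P,h,d>0)
    o=spheres(P,(d>0)&(h[...,0]<14)&(h[...,1]>190)&(h[...,2]>110)&(P[...,2]>25),60)
    print(o)
E
python3 mark.py
```

```text
side0 85 25 [-15.   11.1] -1.3
side0 95 33 [-14.4  10.2] -1.9
side0 105 34 [-14.6  14.4] 0.8
side0 115 36 [-13.6  15.5] 0.7
side0 125 36 [-13.7  16.2] 2.5
side0 135 41 [-14.4  16.7] 2.9
side0 145 37 [-12.4  15.8] 2.4
top0 85 16 [-5.6 13.1] 3.6
top0 95 17 [-8.1 12.7] 2.4
top0 105 20 [-11.4  14.7] 2.8
top0 115 23 [-10.5  15.6] 2.3
top0 125 23 [-12.2  15.9] 1.3
top0 135 22 [-11.   16.8] 2.0
top0 145 13 [-7.2 12.7] 3.3
side 85 28 [-14.3  10.5] -1.7
side 95 32 [-16.8  11.6] -1.6
side 105 33 [-14.9  14. ] 0.6
side 115 33 [-13.7  14.2] 0.9
side 125 40 [-13.1  17.2] 2.1
side 135 33 [-13.8  15.8] 2.4
side 145 38 [-14.1  16. ] 2.9
wrist 85 50 [-11.    4.8] -3.2
wrist 95 55 [-12.6   3.4] -4.8
wrist 105 56 [-12.5   3.6] -4.4
wrist 115 33 [-14.    3.7] -5.6
wrist 135 30 [ 0.8 15.3] 8.0
wrist 145 38 [ 1.  15.5] 8.0
[]
```

>>> send_rows([
  {"offset": [-5,33,-9],"spin": -0.37},
  {"offset": [-5,33,-9],"spin": -0.37},
  {"offset": [-5,33,-9],"spin": -0.37},
  {"offset": [-5,33,-9],"spin": -0.37},
  {"offset": [-5,33,-9],"spin": -0.37},
  {"offset": [-5,33,-9],"spin": -0.37},
  {"offset": [-5,33,-9],"spin": -0.37},
  {"offset": [-5,33,-9],"spin": -0.37},
])

```text
time_s: 8.87
eef_pos: [528.2, 203.5, 306.8]
ee_rot: [0.0, 1.0, 0.017, -0.0]
force: [1.5, 0.1, -0.5]
grip_width: 0.698
grip_force: 0.0
```

>>> send_rows([
  {"offset": [0,1,0],"spin": 0},
  {"offset": [0,1,0],"spin": 0},
  {"offset": [0,1,0],"spin": 0},
  {"offset": [0,1,0],"spin": 0},
  {"offset": [0,1,0],"spin": 0},
])

```text
time_s: 9.28
eef_pos: [529.4, 210.4, 308.1]
ee_rot: [0.0, 1.0, 0.016, 0.0]
force: [-0.0, -0.1, -1.3]
grip_width: 0.698
grip_force: 0.0
```

```bash
python3 - <<'E'
from h import *
im,d,P,K,h=wrist(); save('w3.png',im); H,S,V=h[...,0],h[...,1],h[...,2]
print(ctrl.sense()['eef_pos'],ctrl.sense()['ee_rot'])
near=(d>0)&(np.hypot(P[...,0]-530,P[...,1]-215)<130)
b=spheres(P,near&(H<10)&(S>190)&(V>100)&(P[...,0]>590),30); print(b)
am=near&(H<14)&(S>120)&(P[...,2]>48)&(P[...,0]<560); p=P[am]
print('amber',len(p),p.mean(0),p.min(0),p.max(0)); 
x=p[:,0]; print('line y(600),slope', np.polyfit(x-600,p[:,1],1))
w=near&(S<60)&(P[...,2]>58); print('collar top',P[w].mean(0),w.sum(),P[w].min(0),P[w].max(0))
E
```

```text
[529.36651551 210.51300954 308.05895217] [3.75750253e-05 9.99873736e-01 1.58888538e-02 2.33837138e-04]
[]
amber 94 [523.8889709  233.4967365  321.21311703] [453.19884983 155.31401353  49.78298464] [558.13040083 265.72969588 424.38420433]
line y(600),slope [1.31879823e-01 2.43534246e+02]
collar top [538.28205667 210.24844221 396.94880588] 22654 [514.42379467 145.615795    58.04195597] [569.89154414 277.36523907 430.27239805]
```

View pics/w3.png

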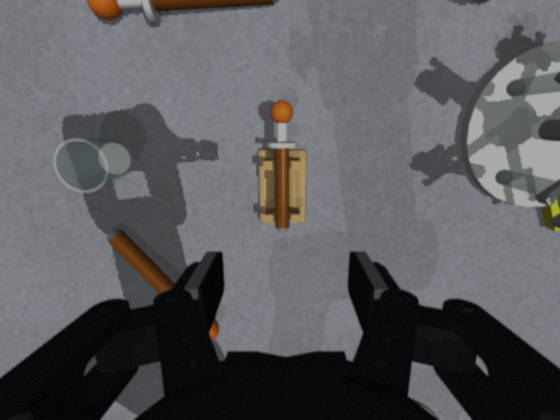

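The cradle tube is now clear: ball at (282,112), collar at (282,147), tail at (282,226). The image agrees with the choice.

```bash
python3 - <<'E'
from h import *
im,d,P,K,h=wrist(); H,S,V=h[...,0],h[...,1],h[...,2]
print(h[112,282],P[112,282],h[190,282],P[190,282],P[147,282])
box=np.zeros_like(H,bool); box[90:135,255:310]=1
b=spheres(P,box&(d>0)&(S>150)&(P[...,2]>30),30); print(b)
box[:]=0; box[152:224,260:305]=1; m=box&(d>0)&(P[...,2]>48); p=P[m]
print(len(p),p.mean(0).round(1),np.polyfit(p[:,0]-600,p[:,1],1))
for v in range(155,224,10):
    q=P[v,260:305]; k=q[:,2]>48; print(v,q[k].mean(0).round(1),k.sum())
box[:]=0; box[138:152,258:306]=1; m=box&(d>0)&(P[...,2]>40); print('collar',P[m].mean(0),P[m].min(0),P[m].max(0))
E
```

```text
[ 17 200 168] [607.23063291 217.86342751  61.76940703] [ 15 173 125] [506.65640868 215.19921317  54.84185259] [564.72723921 216.65673622  65.83940192]
[(array([281., 111.]), 374, array([608.2, 219. ,  45.2]))]
1085 [509.  215.8  53.1] [2.93005308e-02 2.18440860e+02]
155 [556.3 216.9  81.8] 15
165 [542.8 215.   72.1] 21
175 [526.8 216.4  53.4] 14
185 [519.3 216.4  83.5] 14
195 [506.4 215.2  83.2] 14
205 [485.3 215.3  53.7] 14
215 [470.7 214.7  52.8] 18
collar [566.83976573 217.64725898  57.54527369] [557.5449561  198.45751413  45.31057609] [575.21803662 236.51427158  66.98476475]
```

>>> send_rows([
  {"offset": [4,0.4,0],"spin": 0},
  {"offset": [7.8,0.8,-1],"spin": 0},
  {"offset": [7.8,0.8,-5],"spin": 0},
  {"offset": [7.8,0.8,-9],"spin": 0},
  {"offset": [7.8,0.8,-13],"spin": 0},
  {"offset": [7.8,0.8,-17],"spin": 0},
  {"offset": [7.8,0.8,-19],"spin": 0},
  {"offset": [7.8,0.8,-19],"spin": 0},
])

```text
time_s: 10.05
eef_pos: [604.7, 218.6, 112.6]
ee_rot: [0.001, 1.0, 0.016, -0.004]
force: [0.1, 0.4, -0.2]
grip_width: 0.699
grip_force: 0.0
```

>>> send_rows([
  {"offset": [0,0,0],"spin": 0},
  {"offset": [0,0,0],"spin": 0},
  {"offset": [0,0,0],"spin": 0},
])

```text
time_s: 10.3
eef_pos: [608.1, 219.9, 120.3]
ee_rot: [-0.0, 1.0, 0.017, 0.002]
force: [0.0, -0.4, -0.1]
grip_width: 0.704
grip_force: 0.0
```

>>> send_rows([
  {"offset": [0,-0.1,-2],"spin": 0},
  {"offset": [0,-0.1,-4.5],"spin": 0},
  {"offset": [0,-0.1,-7],"spin": 0},
  {"offset": [0,-0.1,-8.7],"spin": 0},
  {"offset": [0,-0.1,-9.5],"spin": 0},
  {"offset": [0,-0.1,-9.5],"spin": 0},
  {"offset": [0,-0.1,-9.5],"spin": 0},
  {"offset": [0,-0.1,-9.5],"spin": 0},
])

```text
time_s: 10.97
eef_pos: [608.0, 219.1, 24.8]
ee_rot: [-0.0, 1.0, 0.017, 0.002]
force: [0.5, -0.5, 1.4]
grip_width: 0.696
grip_force: 0.0
```

>>> send_rows([
  {"offset": [0,0,0],"spin": 0},
  {"offset": [0,0,0],"spin": 0},
  {"offset": [0,0,0],"spin": 0},
  {"offset": [0,0,0],"spin": 0},
  {"offset": [0,0,0],"spin": 0},
  {"offset": [0,0,0],"spin": 0},
  {"offset": [0,0,0],"spin": 0},
  {"offset": [0,0,0],"spin": 0},
], grip=0, squeeze=100)

```text
time_s: 11.63
eef_pos: [607.4, 218.9, 23.2]
ee_rot: [-0.0, 1.0, 0.017, 0.001]
force: [3.5, 0.3, 2.7]
grip_width: 0.281
grip_force: 98.3
```

>>> send_rows([
  {"offset": [0,0,0.5],"spin": 0},
  {"offset": [0,0,1],"spin": 0},
  {"offset": [0,0,2],"spin": 0},
  {"offset": [0,0,3],"spin": 0},
  {"offset": [0,0,4],"spin": 0},
  {"offset": [0,0,5],"spin": 0},
  {"offset": [0,0,5],"spin": 0},
  {"offset": [0,0,5],"spin": 0},
])

```text
time_s: 12.3
eef_pos: [607.1, 219.0, 73.5]
ee_rot: [-0.0, 1.0, 0.017, 0.001]
force: [0.6, -0.4, -1.4]
grip_width: 0.28
grip_force: 98.5
```

```bash
python3 - <<'E'
from h import *
im,d=ctrl.capture('side'); w,_=ctrl.capture('wrist')
s=ctrl.sense(); print(s['eef_pos'],s['force'],s['wrist_torque'],s['grip_width'],s['grip_force'])
a=cv2.resize(im[120:240,200:330],(433,400),interpolation=cv2.INTER_CUBIC); b=cv2.resize(w[220:420,185:385],(360,400)[::1])
save('s4.png',np.hstack([a,b]))
E
```

```text
[606.52349054 218.82447364  72.28797799] [-1.22636078e+00  1.66286956e-03 -2.46085706e+00] [-0.00947637 -0.14985792 -0.01906237] 0.27878549369185535 98.49743843078613
```

View pics/s4.png

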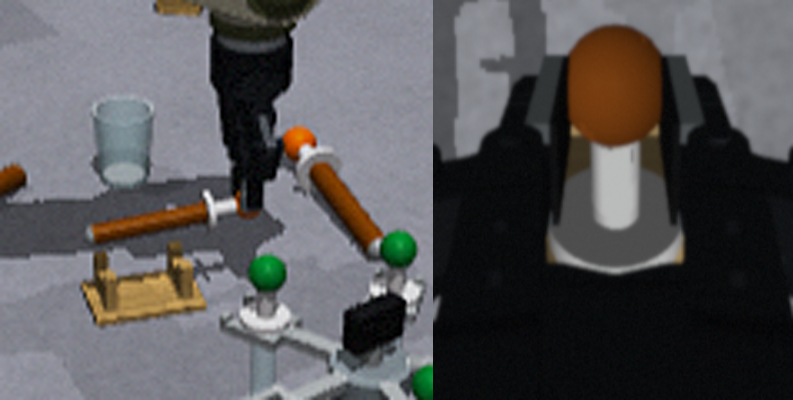

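The tube is clear of the cradle, held level at its ball (left crop (245,205)). The wrist crop shows the ball between the pads. Next I lift it, then loosen so it swings down.

>>> send_rows([
  {"offset": [0,0,2],"spin": 0},
  {"offset": [0,0,5],"spin": 0},
  {"offset": [0,0,8],"spin": 0},
  {"offset": [0,0,11],"spin": 0},
  {"offset": [0,0,14],"spin": 0},
  {"offset": [0,0,17],"spin": 0},
  {"offset": [0,0,19],"spin": 0},
  {"offset": [0,0,19],"spin": 0},
])

```text
time_s: 13.07
eef_pos: [607.9, 219.1, 267.0]
ee_rot: [-0.001, 1.0, 0.017, 0.003]
force: [0.4, -0.2, -1.6]
grip_width: 0.277
grip_force: 98.6
```

>>> send_rows([
  {"offset": [0,0,0],"spin": 0},
  {"offset": [0,0,0],"spin": 0},
  {"offset": [0,0,0],"spin": 0},
  {"offset": [0,0,0],"spin": 0},
  {"offset": [0,0,0],"spin": 0},
  {"offset": [0,0,0],"spin": 0},
  {"offset": [0,0,0],"spin": 0},
  {"offset": [0,0,0],"spin": 0},
], squeeze=22)

```text
time_s: 13.73
eef_pos: [606.9, 218.9, 262.7]
ee_rot: [0.0, 1.0, 0.017, -0.0]
force: [0.9, -0.5, -2.5]
grip_width: 0.278
grip_force: 98.6
```

```bash
cat > pose.py <<'E'
from h import *
from scipy.spatial import cKDTree
# tube attitude from side camera: amber + white points below the gripper
def pose(show=False):
    s=ctrl.sense(); t=np.array(s['eef_pos']); out=[]
    for c in('side','top'):
        im,d=ctrl.capture(c); P=cloud(c,d); h=cv2.cvtColor(im,cv2.COLOR_RGB2HSV).astype(int)
        near=(d>0)&(np.linalg.norm(P-(t+[0,0,19]),axis=-1)<185)&(P[...,2]>60)
        am=near&(h[...,0]<20)&(h[...,1]>110)&(h[...,2]>25)
        p=P[am]
        if len(p)>20:
            pm=np.median(p,0); v=np.linalg.svd(p-pm)[2][0]; v*=np.sign(v[2]) or 1
            print(c,'amber',len(p),pm.round(1),p[:,2].min().round(1),p[:,2].max().round(1),'axis',v.round(3))
        if show and c=='side': save(show,im)
    print('tcp',t.round(1),'F',s['force'].round(2),'M',s['wrist_torque'].round(3),s['grip_width'],s['grip_force'])
if __name__=='__main__':
    import sys; pose(sys.argv[1] if len(sys.argv)>1 else False)
E
python3 pose.py s5.png
```

```text
side amber 232 [511.4 209.4 281.3] 270.2 369.9 axis [0.996 0.053 0.07 ]
tcp [606.9 218.9 262.7] F [ 0.85 -0.48 -2.46] M [ 0.006 -0.179 -0.05 ] 0.2781789794943179 98.60390424728394
```

View pics/s5.png

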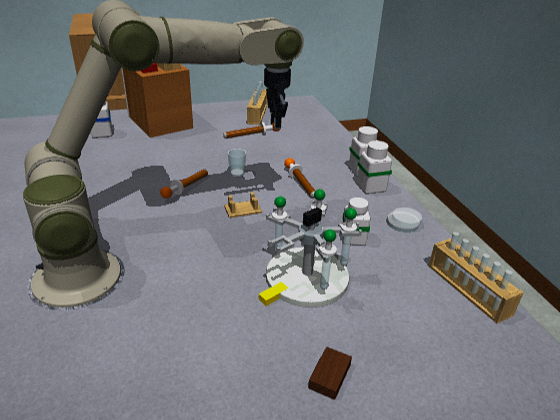

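The tube is still level at (255,130) with grip force at 98 N, so the new squeeze didn't take. I'll send it together with grip.

>>> send_rows([
  {"offset": [0,0,0],"spin": 0},
  {"offset": [0,0,0],"spin": 0},
  {"offset": [0,0,0],"spin": 0},
  {"offset": [0,0,0],"spin": 0},
  {"offset": [0,0,0],"spin": 0},
  {"offset": [0,0,0],"spin": 0},
  {"offset": [0,0,0],"spin": 0},
  {"offset": [0,0,0],"spin": 0},
], squeeze=22, grip=0)

```text
time_s: 14.5
eef_pos: [606.9, 218.9, 262.8]
ee_rot: [-0.0, 1.0, 0.017, -0.0]
force: [-0.1, 0.3, -1.7]
grip_width: 0.282
grip_force: 98.6
```

```bash
python3 pose.py
```

```text
side amber 236 [512.1 209.5 281.4] 270.3 373.4 axis [0.994 0.067 0.091]
tcp [606.9 218.9 262.8] F [-0.14  0.3  -1.73] M [-0.014 -0.21  -0.015] 0.28227825900633363 98.60391139984131
```

>>> send_rows([
  {"offset": [0,0,0],"spin": 0},
  {"offset": [0,0,0],"spin": 0},
  {"offset": [0,0,0],"spin": 0},
  {"offset": [0,0,0],"spin": 0},
  {"offset": [0,0,0],"spin": 0},
  {"offset": [0,0,0],"spin": 0},
], squeeze=22, grip=0.05)

```text
time_s: 15.1
eef_pos: [606.9, 218.9, 262.8]
ee_rot: [-0.0, 1.0, 0.017, 0.0]
force: [0.3, -0.6, -2.5]
grip_width: 0.284
grip_force: 98.6
```

```bash
python3 pose.py
```

```text
side amber 238 [513.6 209.6 281.3] 269.6 376.1 axis [0.991 0.076 0.113]
tcp [606.9 218.9 262.8] F [ 0.28 -0.57 -2.47] M [ 0.05  -0.254  0.063] 0.2843352609382079 98.60384345054626
```

The gripper keeps its original clamp force. I'll lower the tube back into the cradle and regrip it lightly there.

>>> send_rows([
  {"offset": [0,0,-3],"spin": 0},
  {"offset": [0,0,-7],"spin": 0},
  {"offset": [0,0,-11],"spin": 0},
  {"offset": [0,0,-15],"spin": 0},
  {"offset": [0,0,-18],"spin": 0},
  {"offset": [0,0,-20.5],"spin": 0},
  {"offset": [0,0,-21.5],"spin": 0},
  {"offset": [0,0,-21.5],"spin": 0},
])

```text
time_s: 15.87
eef_pos: [605.8, 218.7, 45.6]
ee_rot: [0.0, 1.0, 0.017, -0.002]
force: [-1.0, 0.2, -2.7]
grip_width: 0.28
grip_force: 98.6
```

>>> send_rows([
  {"offset": [0,0,-0.2],"spin": 0},
  {"offset": [0,0,-0.5],"spin": 0},
  {"offset": [0,0,-0.8],"spin": 0},
  {"offset": [0,0,-0.8],"spin": 0},
  {"offset": [0,0,-0.8],"spin": 0},
])

```text
time_s: 16.28
eef_pos: [607.1, 218.9, 40.4]
ee_rot: [-0.0, 1.0, 0.017, 0.0]
force: [0.1, 0.3, -1.7]
grip_width: 0.281
grip_force: 98.6
```

>>> send_rows([
  {"offset": [0,0,-0.3],"spin": 0},
  {"offset": [0,0,-0.6],"spin": 0},
  {"offset": [0,0,-0.9],"spin": 0},
  {"offset": [0,0,-0.9],"spin": 0},
])

```text
time_s: 16.62
eef_pos: [606.6, 218.8, 30.0]
ee_rot: [0.0, 1.0, 0.017, -0.001]
force: [-0.3, -0.2, -1.4]
grip_width: 0.284
grip_force: 98.6
```

```bash
python3 - <<'E'
from h import *
s=ctrl.sense();print(s['eef_pos'],s['force'],s['wrist_torque'])
im,d=ctrl.capture('side');P=cloud('side',d);h=cv2.cvtColor(im,cv2.COLOR_RGB2HSV).astype(int)
m=(d>0)&(abs(P[...,0]-510)<60)&(abs(P[...,1]-212)<40)&(h[...,0]<16)&(h[...,1]>160)&(P[...,2]>35)
p=P[m];print(m.sum(),np.polyfit(p[:,0]-510,p[:,2],1))
E
```

```text
[606.55660297 218.81076273  30.0394542 ] [-0.2955363  -0.15671077 -1.43555287] [-0.00649462 -0.12756853 -0.00737183]
167 [ 0.06845932 52.96452472]
```

>>> send_rows([
  {"offset": [0,0,-0.2],"spin": 0},
  {"offset": [0,0,-0.4],"spin": 0},
  {"offset": [0,0,-0.4],"spin": 0},
  {"offset": [0,0,-0.4],"spin": 0},
])

```text
time_s: 17.0
eef_pos: [606.8, 218.9, 26.7]
ee_rot: [0.0, 1.0, 0.017, -0.0]
force: [-0.5, 0.2, -0.9]
grip_width: 0.281
grip_force: 98.7
```

>>> send_rows([
  {"offset": [0,0,0],"spin": 0},
  {"offset": [0,0,0],"spin": 0},
  {"offset": [0,0,0],"spin": 0},
  {"offset": [0,0,0],"spin": 0},
], grip=0.5)

```text
time_s: 17.33
eef_pos: [606.9, 218.9, 27.0]
ee_rot: [-0.0, 1.0, 0.017, 0.0]
force: [0.3, 0.1, 0.0]
grip_width: 0.5
grip_force: 0.0
```

>>> send_rows([
  {"offset": [0,0,-0.2],"spin": 0},
  {"offset": [0,0,-0.2],"spin": 0},
  {"offset": [0,0,-0.2],"spin": 0},
  {"offset": [0,0,-0.2],"spin": 0},
  {"offset": [0,0,-0.2],"spin": 0},
  {"offset": [0,0,-0.2],"spin": 0},
], grip=0, squeeze=20)

```text
time_s: 17.83
eef_pos: [607.0, 218.9, 24.9]
ee_rot: [-0.0, 1.0, 0.017, 0.0]
force: [-0.4, -0.0, 0.7]
grip_width: 0.325
grip_force: 19.7
```

>>> send_rows([
  {"offset": [0,0,1],"spin": 0},
  {"offset": [0,0,2],"spin": 0},
  {"offset": [0,0,4],"spin": 0},
  {"offset": [0,0,6],"spin": 0},
  {"offset": [0,0,8],"spin": 0},
  {"offset": [0,0,10],"spin": 0},
  {"offset": [0,0,12],"spin": 0},
  {"offset": [0,0,14],"spin": 0},
])

```text
time_s: 18.5
eef_pos: [606.8, 218.9, 167.1]
ee_rot: [-0.0, 1.0, 0.017, 0.001]
force: [0.1, 0.7, 0.3]
grip_width: -0.001
grip_force: 0.0
```

>>> send_rows([
  {"offset": [0,0,2],"spin": 0},
  {"offset": [0,0,4],"spin": 0},
  {"offset": [0,0,6],"spin": 0},
  {"offset": [0,0,8],"spin": 0},
  {"offset": [0,0,10],"spin": 0},
  {"offset": [0,0,10],"spin": 0},
  {"offset": [0,0,10],"spin": 0},
  {"offset": [0,0,10],"spin": 0},
])

```text
time_s: 19.17
eef_pos: [606.5, 218.8, 264.4]
ee_rot: [0.0, 1.0, 0.017, -0.0]
force: [0.3, 0.8, -1.1]
grip_width: 0.0
grip_force: 0.0
```

```bash
python3 pose.py s6.png
```

```text
tcp [606.5 218.8 264.4] F [ 0.26  0.83 -1.05] M [-0.006 -0.026  0.017] 0.0003749395404315807 0.0
```

The ball slipped out of the light grip. I need to find where the tube is now.

```bash
python3 - <<'E'
from h import *
im,d,P,K,h=wrist()
f,dd=ctrl.capture('side');Q=cloud('side',dd);g=cv2.cvtColor(f,cv2.COLOR_RGB2HSV).astype(int)
for n,P,h,d in(('wrist',P,h,d),('side',Q,g,dd)):
    m=(d>0)&(h[...,0]<20)&(h[...,1]>185)&(h[...,2]>100)&(P[...,2]>15)&(P[...,2]<130)&(np.hypot(P[...,0]-560,P[...,1]-215)<120)
    print(n,spheres(P,m,12))
    m=(d>0)&(h[...,0]<20)&(h[...,1]>130)&(P[...,2]>48)&(P[...,2]<130)&(abs(P[...,0]-520)<60)&(abs(P[...,1]-215)<50); p=P[m]
    if len(p)>9: print('amber',len(p),np.polyfit(p[:,0]-600,p[:,1],1),np.polyfit(p[:,0]-600,p[:,2],1),p[:,0].min(),p[:,0].max())
    w=(d>0)&(h[...,1]<70)&(P[...,2]>52)&(P[...,2]<110)&(abs(P[...,0]-565)<60)&(abs(P[...,1]-215)<50); print('white',w.sum(),P[w].mean(0))
a=cv2.resize(f[150:230,210:300],(450,400),interpolation=cv2.INTER_CUBIC)
save('s7.png',np.hstack([a,cv2.resize(im,(350,400))]))
E
```

```text
wrist [(array([285., 142.]), 330, array([647.2, 221.1,  15.2])), (array([286., 210.]), 420, array([564.1, 219.9,  40.8]))]
amber 571 [2.39047061e-02 2.18651620e+02] [-0.2412709  41.01173393] 520.9178373018665 575.3961812516426
white 0 [nan nan nan]
side [(array([258., 195.]), 66, array([556. , 216.6,  53.5])), (array([286., 198.]), 21, array([640.1, 218.2,  15.6]))]
amber 80 [1.09310735e-01 2.18950925e+02] [-0.16204299 43.71905961] 462.98734433591005 570.4407230707213
white 0 [nan nan nan]<stdin>:9: RuntimeWarning: Mean of empty slice.
  ret = um.true_divide(
```

View pics/s7.png

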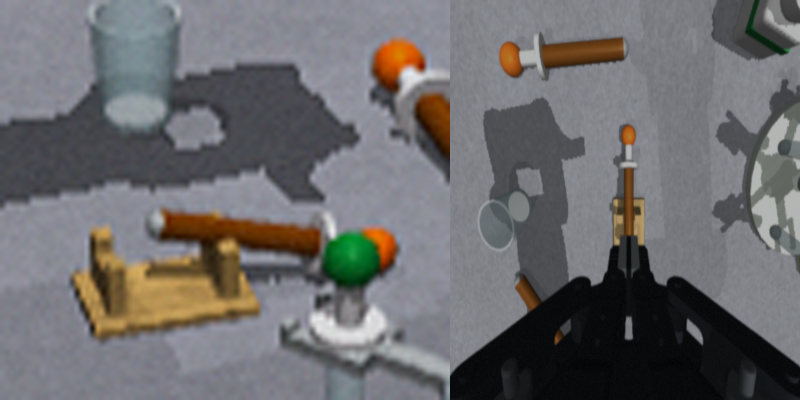

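The tube now leans with its ball on the table at about (646,220,15), its glass still over the front saddle (left crop: ball (380,250), tail (155,222)). The grasp was too high on the ball and too light. I'll grip lower and firmer.

>>> send_rows([
  {"offset": [3.9,0.1,-1],"spin": 0},
  {"offset": [3.9,0.1,-5],"spin": 0},
  {"offset": [3.9,0.1,-9],"spin": 0},
  {"offset": [3.9,0.1,-13],"spin": 0},
  {"offset": [3.9,0.1,-17],"spin": 0},
  {"offset": [3.9,0.1,-19],"spin": 0},
  {"offset": [3.9,0.1,-19],"spin": 0},
  {"offset": [3.9,0.1,-19],"spin": 0},
], grip=0.7)

```text
time_s: 20.03
eef_pos: [645.7, 219.9, 74.5]
ee_rot: [0.0, 1.0, 0.017, -0.001]
force: [0.7, 0.7, 0.3]
grip_width: 0.702
grip_force: 0.0
```

>>> send_rows([
  {"offset": [0,0,0],"spin": 0},
  {"offset": [0,0,0],"spin": 0},
  {"offset": [0,0,0],"spin": 0},
])

```text
time_s: 20.28
eef_pos: [646.7, 220.0, 76.8]
ee_rot: [-0.0, 1.0, 0.017, 0.002]
force: [0.1, -0.7, -0.5]
grip_width: 0.701
grip_force: 0.0
```

```bash
python3 - <<'E'
from h import *
print(ctrl.sense()['eef_pos'])
im,d,P,K,h=wrist()
m=(d>0)&(h[...,1]>150)&(h[...,2]>60)&(h[...,0]<20)&(P[...,2]<45)&(np.hypot(P[...,0]-645,P[...,1]-220)<30)
print('wrist',spheres(P,m,30))
f,dd=ctrl.capture('side');Q=cloud('side',dd);g=cv2.cvtColor(f,cv2.COLOR_RGB2HSV).astype(int)
m=(dd>0)&(g[...,0]<20)&(g[...,1]>170)&(Q[...,2]>45)&(Q[...,2]<120)&(abs(Q[...,0]-520)<80)&(abs(Q[...,1]-215)<50);p=Q[m]
print(len(p),np.polyfit(p[:,0]-600,p[:,2],1),p[:,0].min(),p[:,0].max())
E
```

```text
[646.69587853 220.04477591  76.79074834]
wrist [(array([285., 215.]), 1145, array([647.3, 221. ,  15.3]))]
97 [-0.21052509 39.94103097] 496.18221344582173 577.9670273483504
```

>>> send_rows([
  {"offset": [0.1,0.1,-3],"spin": 0},
  {"offset": [0.1,0.1,-5.5],"spin": 0},
  {"offset": [0.1,0.1,-6.8],"spin": 0},
  {"offset": [0.1,0.1,-7.3],"spin": 0},
  {"offset": [0.1,0.1,-7.3],"spin": 0},
  {"offset": [0.1,0.1,-7.3],"spin": 0},
])

```text
time_s: 20.88
eef_pos: [647.6, 221.0, 3.2]
ee_rot: [-0.0, 1.0, 0.017, 0.001]
force: [-0.2, -0.9, 0.7]
grip_width: 0.698
grip_force: 0.0
```

>>> send_rows([
  {"offset": [0,0,0],"spin": 0},
  {"offset": [0,0,0],"spin": 0},
  {"offset": [0,0,0],"spin": 0},
  {"offset": [0,0,0],"spin": 0},
  {"offset": [0,0,0],"spin": 0},
  {"offset": [0,0,0],"spin": 0},
], grip=0, squeeze=50)

```text
time_s: 21.38
eef_pos: [647.4, 221.0, 2.7]
ee_rot: [-0.0, 1.0, 0.017, 0.001]
force: [-0.7, -0.6, 5.8]
grip_width: 0.22
grip_force: 41.4
```

>>> send_rows([
  {"offset": [0,0,0],"spin": 0},
  {"offset": [0,0,0],"spin": 0},
  {"offset": [0,0,0],"spin": 0},
])

```text
time_s: 21.63
eef_pos: [647.4, 221.0, 2.7]
ee_rot: [-0.0, 1.0, 0.017, 0.001]
force: [0.6, -0.1, 5.7]
grip_width: 0.221
grip_force: 41.5
```

```bash
python3 - <<'E'
from h import *
s=ctrl.sense();print(s['eef_pos'],s['force'],s['wrist_torque'],s['grip_width'],s['grip_force'])
im,d,P,K,h=wrist(); save('w8.png',im[180:420,160:400])
m=(d>0)&(h[...,1]>150)&(h[...,2]>40)&(h[...,0]<20)&(P[...,2]<60)&(np.hypot(P[...,0]-645,P[...,1]-220)<40)
print(spheres(P,m,30),P[m].mean(0),P[m].min(0),P[m].max(0))
E
```

```text
[647.42365407 220.9730245    2.67283919] [ 0.56790553 -0.0630736   5.67155773] [0.01777107 0.0405337  0.02281949] 0.22123371000500558 41.522018909454346
[(array([285., 257.]), 2096, array([647.2, 221.4,  15.1]))] [652.01697035 221.57206591  25.77622449] [636.89866386 209.22670514  14.29964911] [662.59279455 234.05528425  32.45402012]
```

The pads sit too high on the ball: the width is small and the tool is being pushed up. I'll drag the ball back along -x while lightly held, so the tube slides back into its saddles, then release it there.

>>> send_rows([
  {"offset": [-0.6,0,0],"spin": 0},
  {"offset": [-1.2,-0.05,0],"spin": 0},
  {"offset": [-1.8,-0.05,0],"spin": 0},
  {"offset": [-2.4,-0.1,0],"spin": 0},
  {"offset": [-3,-0.1,0],"spin": 0},
  {"offset": [-3.5,-0.1,0],"spin": 0},
  {"offset": [-3.5,-0.1,0],"spin": 0},
  {"offset": [-3.5,-0.1,0],"spin": 0},
])

```text
time_s: 22.35
eef_pos: [615.1, 220.7, 8.4]
ee_rot: [-0.001, 1.0, 0.017, 0.005]
force: [-5.3, -1.2, 39.3]
grip_width: 0.002
grip_force: 19.8
```

```bash
cat > loc.py <<'E'
from h import *
s=ctrl.sense();print(s['eef_pos'].round(1),s['force'].round(1),round(s['grip_width'],3),round(s['grip_force'],1))
im,d,P,K,h=wrist()
m=(d>0)&(h[...,1]>150)&(h[...,2]>40)&(h[...,0]<20)&(P[...,2]>8)&(P[...,2]<75)&(np.hypot(P[...,0]-625,P[...,1]-220)<45)
print('wrist',spheres(P,m,30))
f,dd=ctrl.capture('side');Q=cloud('side',dd);g=cv2.cvtColor(f,cv2.COLOR_RGB2HSV).astype(int)
m=(dd>0)&(g[...,0]<20)&(g[...,1]>170)&(Q[...,2]>45)&(Q[...,2]<120)&(abs(Q[...,0]-505)<65)&(abs(Q[...,1]-215)<50);p=Q[m]
print(len(p),np.polyfit(p[:,0]-600,p[:,2],1),p[:,0].min(),p[:,0].max(),p[:,1].mean())
E
python3 loc.py
```

```text
[615.1 220.7   8.4] [-5.3 -1.2 39.3] 0.002 19.8
wrist [(array([286., 241.]), 1097, array([614.9, 220.7,  14.9]))]
132 [-0.45170263 28.99151268] 474.35284903592606 569.8827697503388 206.80987128856685
```

>>> send_rows([
  {"offset": [0,0,2],"spin": 0},
  {"offset": [0,0,5],"spin": 0},
  {"offset": [0,0,9],"spin": 0},
  {"offset": [0,0,13],"spin": 0},
  {"offset": [0,0,17],"spin": 0},
  {"offset": [-2,0,20],"spin": 0},
  {"offset": [-4,0,20],"spin": 0},
  {"offset": [-4,0,20],"spin": 0},
], grip=0.7)

```text
time_s: 23.12
eef_pos: [569.7, 220.5, 203.7]
ee_rot: [-0.0, 1.0, 0.017, 0.001]
force: [0.9, -0.0, -1.7]
grip_width: 0.701
grip_force: 0.0
```

```bash
python3 loc.py
```

```text
[569.7 220.5 203.7] [ 0.9 -0.  -1.7] 0.701 0.0
wrist [(array([286., 141.]), 627, array([617.6, 222.1,  45.3]))]
150 [-2.57831200e-03  5.06481955e+01] 460.2873425105013 569.92599240403 212.95640543075092
```

The tube is back level in the cradle, ball at (618,222,45). The real pad ends turn out to be about 22 mm above the TCP, so this time I grip about 34 mm above the TCP.

>>> send_rows([
  {"offset": [4.8,0.1,0],"spin": 0},
  {"offset": [4.8,0.1,-3],"spin": 0},
  {"offset": [4.8,0.1,-6],"spin": 0},
  {"offset": [4.8,0.1,-9],"spin": 0},
  {"offset": [4.8,0.1,-11],"spin": 0},
  {"offset": [4.8,0.1,-12],"spin": 0},
  {"offset": [4.8,0.1,-12],"spin": 0},
  {"offset": [4.8,0.1,-12],"spin": 0},
])

```text
time_s: 23.88
eef_pos: [620.3, 220.8, 82.0]
ee_rot: [0.0, 1.0, 0.017, 0.0]
force: [0.5, 0.1, -0.6]
grip_width: 0.703
grip_force: 0.0
```

```bash
python3 loc.py
```

```text
[620.3 220.8  82. ] [ 0.5  0.1 -0.6] 0.703 0.0
wrist [(array([284., 231.]), 1433, array([617.5, 222. ,  45.3]))]
149 [2.98458781e-03 5.14769968e+01] 460.7204191727945 569.620400984759 213.01706572187638
```

>>> send_rows([
  {"offset": [-0.2,0.1,-2],"spin": 0},
  {"offset": [-0.2,0.1,-4],"spin": 0},
  {"offset": [-0.2,0.1,-5.8],"spin": 0},
  {"offset": [-0.2,0.1,-6.8],"spin": 0},
  {"offset": [-0.2,0.1,-7.1],"spin": 0},
  {"offset": [-0.2,0.1,-7.1],"spin": 0},
  {"offset": [-0.2,0.1,-7.1],"spin": 0},
])

```text
time_s: 24.57
eef_pos: [618.7, 222.0, 12.2]
ee_rot: [-0.0, 1.0, 0.017, 0.001]
force: [-0.0, 0.4, 1.3]
grip_width: 0.7
grip_force: 0.0
```

>>> send_rows([
  {"offset": [0,0,0],"spin": 0},
  {"offset": [0,0,0],"spin": 0},
  {"offset": [0,0,0],"spin": 0},
  {"offset": [0,0,0],"spin": 0},
  {"offset": [0,0,0],"spin": 0},
  {"offset": [0,0,0],"spin": 0},
  {"offset": [0,0,0],"spin": 0},
  {"offset": [0,0,0],"spin": 0},
], grip=0, squeeze=26)

```text
time_s: 25.23
eef_pos: [618.1, 221.9, 10.9]
ee_rot: [-0.0, 1.0, 0.017, 0.0]
force: [2.0, 0.5, 0.1]
grip_width: 0.327
grip_force: 25.6
```

Similar width to before. Lift slowly and watch.

>>> send_rows([
  {"offset": [0,0,0.5],"spin": 0},
  {"offset": [0,0,1.2],"spin": 0},
  {"offset": [0.2,0,2],"spin": 0},
  {"offset": [0.4,0,3],"spin": 0},
  {"offset": [0.6,0,4],"spin": 0},
  {"offset": [0.8,0,5],"spin": 0},
  {"offset": [1,0,6],"spin": 0},
  {"offset": [1,0,6],"spin": 0},
])

```text
time_s: 25.9
eef_pos: [629.4, 222.0, 73.6]
ee_rot: [-0.0, 1.0, 0.017, 0.002]
force: [0.7, -0.6, 0.0]
grip_width: 0.333
grip_force: 26.1
```

```bash
python3 - <<'E'
from h import *
s=ctrl.sense();t=s['eef_pos'];print(t.round(1),s['force'].round(1),s['wrist_torque'].round(3),round(s['grip_width'],3),round(s['grip_force'],1))
im,d,P,K,h=wrist()
m=(d>0)&(h[...,1]>150)&(h[...,2]>40)&(h[...,0]<20)&(np.linalg.norm(P-(t+[0,0,34]),axis=-1)<45)
print('wrist',spheres(P,m,30))
E
python3 pose.py
```

```text
[629.4 222.   73.6] [ 0.7 -0.6  0. ] [ 0.041 -0.088 -0.011] 0.333 26.1
wrist [(array([285., 276.]), 3252, array([629.4, 222.4, 106.3]))]
side amber 108 [569.6 214.3  75.6] 60.2 195.1 axis [ 0.741 -0.052  0.669]
tcp [628.7 222.   72.3] F [-0.79  0.42 -1.61] M [-0.031 -0.03  -0.03 ] 0.3282211397766249 26.130678355693817
```

>>> send_rows([
  {"offset": [0.3,0,1.5],"spin": 0},
  {"offset": [0.6,0,3],"spin": 0},
  {"offset": [0.9,0,4.5],"spin": 0},
  {"offset": [1.2,0,6],"spin": 0},
  {"offset": [1.5,0,7.5],"spin": 0},
  {"offset": [1.8,0,9],"spin": 0},
  {"offset": [2,0,10.5],"spin": 0},
  {"offset": [2,0,12],"spin": 0},
])

```text
time_s: 26.72
eef_pos: [647.8, 221.7, 190.3]
ee_rot: [0.0, 1.0, 0.017, -0.001]
force: [0.6, -0.0, -3.3]
grip_width: 0.333
grip_force: 25.8
```

>>> send_rows([
  {"offset": [0,0,1],"spin": 0},
  {"offset": [0,0,1.5],"spin": 0},
  {"offset": [0,0,1.5],"spin": 0},
  {"offset": [0,0,1.5],"spin": 0},
  {"offset": [0,0,1.5],"spin": 0},
  {"offset": [0,0,1.5],"spin": 0},
])

```text
time_s: 27.22
eef_pos: [647.6, 221.8, 204.7]
ee_rot: [0.0, 1.0, 0.017, -0.001]
force: [0.1, 0.4, -2.1]
grip_width: 0.329
grip_force: 25.8
```

```bash
cat > held.py <<'E'
from h import *
from pose import pose
s=ctrl.sense();t=s['eef_pos']
im,d,P,K,h=wrist()
m=(d>0)&(h[...,1]>150)&(h[...,2]>40)&(h[...,0]<20)&(np.linalg.norm(P-(t+[0,0,34]),axis=-1)<45)
print('wrist ball-tcp',[(x[1],(x[2]-t).round(1)) for x in spheres(P,m,30)])
pose()
E
python3 held.py
```

```text
wrist ball-tcp [(3278, array([ 2.2,  0.5, 31.7]))]
side amber 201 [618.8 213.9 144.5] 87.5 246.6 axis [0.222 0.044 0.974]
tcp [647.6 221.9 204.9] F [ 0.34 -0.07 -1.46] M [ 0.003 -0.113 -0.011] 0.3268235650757061 25.776789486408234
```

Hanging, about 13° short of plumb. I carry it around to the front of the rack, which shakes it too, then check.

>>> send_rows([
  {"offset": [-2,-2,0.5],"spin": 0},
  {"offset": [-4.7,-4.7,0.5],"spin": 0},
  {"offset": [-7.4,-7.4,0.5],"spin": 0},
  {"offset": [-10.1,-10.1,0.5],"spin": 0},
  {"offset": [-12.8,-12.8,0.5],"spin": 0},
  {"offset": [-15.5,-15.5,0.5],"spin": 0},
  {"offset": [-18.2,-18.4,0.5],"spin": 0},
  {"offset": [-20.8,-21.5,0.5],"spin": 0},
])

```text
time_s: 28.03
eef_pos: [438.2, 6.3, 210.8]
ee_rot: [0.0, 1.0, 0.017, 0.0]
force: [1.0, -2.1, -2.2]
grip_width: 0.328
grip_force: 26.2
```

>>> send_rows([
  {"offset": [0,-3,0],"spin": 0},
  {"offset": [0,-6.5,0],"spin": 0},
  {"offset": [0,-10,0],"spin": 0},
  {"offset": [0,-13.5,0],"spin": 0},
  {"offset": [0,-17,0],"spin": 0},
  {"offset": [0,-20,0],"spin": 0},
  {"offset": [0,-22,0],"spin": 0},
  {"offset": [0,-22.5,0],"spin": 0},
])

```text
time_s: 28.7
eef_pos: [439.5, -221.0, 210.6]
ee_rot: [0.0, 1.0, 0.015, -0.0]
force: [0.3, -0.2, -2.9]
grip_width: 0.328
grip_force: 26.3
```

>>> send_rows([
  {"offset": [0,0,0],"spin": 0},
  {"offset": [-1.5,0,0],"spin": 0},
  {"offset": [0,0,0],"spin": 0},
  {"offset": [-1.5,0,0],"spin": 0},
  {"offset": [0,0,0],"spin": 0},
  {"offset": [0,0,0],"spin": 0},
  {"offset": [0,0,0],"spin": 0},
  {"offset": [0,0,0],"spin": 0},
])

```text
time_s: 29.37
eef_pos: [439.7, -217.4, 210.8]
ee_rot: [-0.0, 1.0, 0.017, -0.0]
force: [0.1, 0.2, -2.0]
grip_width: 0.329
grip_force: 26.2
```

```bash
python3 held.py
```

```text
wrist ball-tcp [(3222, array([ 3. ,  0.5, 31.5]))]
side amber 311 [ 424.1 -223.7  144.8] 85.4 279.8 axis [0.074 0.042 0.996]
tcp [ 439.6 -217.6  210.8] F [-1.08  0.17 -1.95] M [0.013 0.03  0.008] 0.33055179968340026 26.224806010723114
```

```bash
cat > axis.py <<'E'
from h import *
s=ctrl.sense(); t=s['eef_pos']; im,d=ctrl.capture('side'); P=cloud('side',d); h=cv2.cvtColor(im,cv2.COLOR_RGB2HSV).astype(int)
V=np.array(ctrl.calibration('side')['view']); fwd=V[2,:3]; cam=-V[:3,:3].T@V[:3,3]
m=(d>0)&(h[...,0]<20)&(h[...,1]>150)&(np.hypot(P[...,0]-t[0],P[...,1]-t[1])<60)&(P[...,2]>t[2]-145)&(P[...,2]<t[2]-22)
L=[]
for v in np.unique(np.nonzero(m)[0]):
    u=np.nonzero(m[v])[0]
    if len(u)<3: continue
    z=np.median(d[v,u]); p=world('side',[[u.mean(),v]],[z])[0]; r=p-cam; r[2]=0; L.append(p+10*r/np.linalg.norm(r))
L=np.array(L); ax=np.polyfit(L[:,2]-t[2],L[:,0],1); ay=np.polyfit(L[:,2]-t[2],L[:,1],1)
print('n',len(L),'slope x,y per z',ax[0].round(3),ay[0].round(3),'z range',L[:,2].min().round(),L[:,2].max().round())
for nm,dz in(('ball',31.5),('collar',-12.5)): print(nm,'xy',np.polyval(ax,dz).round(1),np.polyval(ay,dz).round(1),'rel tcp',(np.polyval(ax,dz)-t[0]).round(1),(np.polyval(ay,dz)-t[1]).round(1))
E
python3 axis.py
```

```text
n 34 slope x,y per z 0.097 -0.015 z range 90.0 187.0
ball xy 439.8 -215.8 rel tcp 0.1 2.1
collar xy 435.6 -215.1 rel tcp -4.1 2.8
```

>>> send_rows([
  {"offset": [0.2,-0.25,-0.5],"spin": 0},
  {"offset": [1,0.1,-1],"spin": 0},
  {"offset": [2,0.55,-1],"spin": 0},
  {"offset": [3,0.95,-1],"spin": 0},
  {"offset": [4,1.4,-1],"spin": 0},
  {"offset": [5,1.8,-1],"spin": 0},
  {"offset": [6,2.25,-1],"spin": 0},
  {"offset": [6.6,2.5,-1],"spin": 0},
])

```text
time_s: 30.23
eef_pos: [507.3, -192.3, 200.7]
ee_rot: [-0.0, 1.0, 0.017, 0.0]
force: [-0.1, -1.2, -2.0]
grip_width: 0.331
grip_force: 26.2
```

>>> send_rows([
  {"offset": [0.5,0.2,0],"spin": 0},
  {"offset": [0.5,0.2,0],"spin": 0},
  {"offset": [0.5,0.2,0],"spin": 0},
  {"offset": [0.5,0.2,0],"spin": 0},
  {"offset": [0.5,0.2,0],"spin": 0},
])

```text
time_s: 30.65
eef_pos: [510.6, -191.3, 200.9]
ee_rot: [0.0, 1.0, 0.017, -0.0]
force: [-0.3, -0.3, -2.0]
grip_width: 0.331
grip_force: 26.2
```

```bash
python3 axis.py; python3 held.py; python3 - <<'E'
from h import *
im,d=ctrl.capture('side'); im2,_=ctrl.capture('wrist')
save('s9.png',np.hstack([cv2.resize(im[170:310,210:370],(457,400),interpolation=cv2.INTER_CUBIC),cv2.resize(im2[180:420,165:405],(340,400))]))
E
```

```text
n 26 slope x,y per z 0.108 -0.001 z range 82.0 178.0
ball xy 510.0 -187.7 rel tcp -0.6 3.7
collar xy 505.2 -187.6 rel tcp -5.4 3.7
wrist ball-tcp [(3237, array([ 2.9,  0.5, 31.5]))]
side amber 242 [ 496.2 -197.3  127.2] 78.9 355.4 axis [0.087 0.001 0.996]
tcp [ 510.6 -191.3  200.9] F [ 0.32 -0.23 -2.16] M [ 0.027 -0.026 -0.039] 0.3292333922700146 26.233225464820862
```

View pics/s9.png

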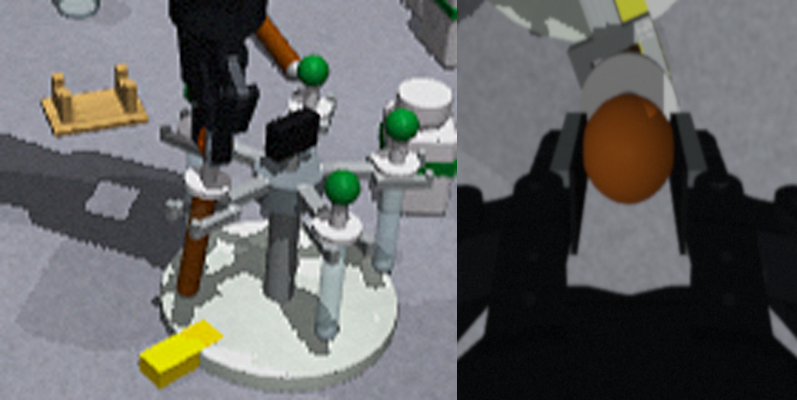

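The glass hangs between the fork's prongs, with the collar above them at (207,182) in the left crop, and the mark and rack are undisturbed. Now I lower it gently.

>>> send_rows([
  {"offset": [0.1,0.05,-0.4],"spin": 0},
  {"offset": [0.1,0.05,-0.8],"spin": 0},
  {"offset": [0.1,0.05,-1.2],"spin": 0},
  {"offset": [0.1,0.05,-1.6],"spin": 0},
  {"offset": [0.1,0.05,-1.9],"spin": 0},
  {"offset": [0.1,0.05,-1.9],"spin": 0},
  {"offset": [0.1,0.05,-1.9],"spin": 0},
])

```text
time_s: 31.53
eef_pos: [511.8, -190.6, 181.6]
ee_rot: [-0.0, 1.0, 0.017, -0.0]
force: [0.1, 0.1, -1.7]
grip_width: 0.335
grip_force: 26.2
```

>>> send_rows([
  {"offset": [0,0,-0.1],"spin": 0},
  {"offset": [0,0,-0.2],"spin": 0},
  {"offset": [0,0,-0.3],"spin": 0},
  {"offset": [0,0,-0.4],"spin": 0},
  {"offset": [0,0,-0.4],"spin": 0},
])

```text
time_s: 31.95
eef_pos: [512.3, -191.2, 179.4]
ee_rot: [0.001, 1.0, 0.017, 0.001]
force: [-3.2, -0.5, 8.7]
grip_width: 0.331
grip_force: 27.0
```

```bash
python3 held.py; python3 axis.py
```

```text
wrist ball-tcp [(3243, array([ 2.7,  0.6, 31.6]))]
side amber 227 [ 497.7 -197.4  107. ] 60.2 351.8 axis [0.088 0.02  0.996]
tcp [ 512.3 -191.2  179.4] F [-2.97 -0.26  6.82] M [-0.02   0.392  0.016] 0.32638067248639224 26.965243220329285
n 27 slope x,y per z 0.127 -0.011 z range 58.0 138.0
ball xy 514.6 -188.9 rel tcp 2.3 2.2
collar xy 509.0 -188.5 rel tcp -3.3 2.7
```

>>> send_rows([
  {"offset": [0,0,0.1],"spin": 0},
  {"offset": [0,0,0.1],"spin": 0},
  {"offset": [0,0,0.1],"spin": 0},
])

```text
time_s: 32.4
eef_pos: [512.0, -191.0, 179.4]
ee_rot: [0.001, 1.0, 0.017, 0.0]
force: [-2.4, -0.5, 5.1]
grip_width: 0.328
grip_force: 26.7
```

>>> send_rows([
  {"offset": [0,0,0],"spin": 0},
  {"offset": [0,0,0],"spin": 0},
  {"offset": [0,0,0],"spin": 0},
  {"offset": [0,0,0],"spin": 0},
  {"offset": [0,0,0],"spin": 0},
  {"offset": [0,0,0],"spin": 0},
], grip=0.7)

```text
time_s: 32.9
eef_pos: [511.9, -190.6, 178.7]
ee_rot: [-0.0, 1.0, 0.017, -0.0]
force: [-0.3, -0.8, -0.6]
grip_width: 0.7
grip_force: 0.0
```

```bash
python3 held.py; python3 axis.py
```

```text
wrist ball-tcp [(3119, array([-5. , -0.7, 31.6]))]
side amber 270 [ 504.5 -196.5  115.3] 60.7 352.4 axis [-0.017  0.02   1.   ]
tcp [ 511.9 -190.6  178.7] F [-0.47  0.37 -0.49] M [-0.002  0.005 -0.083] 0.6994561430327716 0.0
n 27 slope x,y per z 0.051 0.012 z range 58.0 139.0
ball xy 511.5 -187.0 rel tcp -0.4 3.6
collar xy 509.2 -187.5 rel tcp -2.6 3.1
```

Hung at the right height. Retreat straight up and check the rack.

>>> send_rows([
  {"offset": [0,0,1],"spin": 0},
  {"offset": [0,0,3],"spin": 0},
  {"offset": [0,0,6],"spin": 0},
  {"offset": [0,0,10],"spin": 0},
  {"offset": [0,0,14],"spin": 0},
  {"offset": [0,0,18],"spin": 0},
  {"offset": [0,0,20],"spin": 0},
  {"offset": [0,0,20],"spin": 0},
])

```text
time_s: 33.77
eef_pos: [512.4, -190.9, 384.7]
ee_rot: [0.003, 1.0, 0.017, 0.004]
force: [0.4, 0.6, -0.0]
grip_width: 0.7
grip_force: 0.0
```

>>> send_rows([
  {"offset": [-2,1,0],"spin": 0},
  {"offset": [-4,2,0],"spin": 0},
  {"offset": [-4,2,0],"spin": 0},
  {"offset": [-4,2,0],"spin": 0},
  {"offset": [-4,2,0],"spin": 0},
])

```text
time_s: 34.18
eef_pos: [472.1, -170.8, 378.8]
ee_rot: [0.0, 1.0, 0.017, 0.0]
force: [1.0, -0.6, -0.6]
grip_width: 0.698
grip_force: 0.0
```

```bash
python3 rack.py w10.png -2.741; python3 mark.py | grep -v 0\ ; python3 - <<'E'
from h import *
im,d,P,K,h=wrist()
m=(d>0)&(h[...,0]<20)&(h[...,1]>170)&(h[...,2]>80)&(P[...,2]>185)&(P[...,2]<240)&(np.hypot(P[...,0]-509,P[...,1]+189)<50)
print('ball',spheres(P,m,30))
m=(d>0)&(h[...,1]<60)&(P[...,2]>168)&(P[...,2]<178)&(np.hypot(P[...,0]-509,P[...,1]+189)<28)
print('collar top',m.sum(),P[m].mean(0).round(1),P[m].min(0).round(1),P[m].max(0).round(1),np.linalg.lstsq(np.c_[P[m][:,:2]-[509,-189],np.ones(m.sum())],P[m][:,2],rcond=None)[0].round(3))
E
```

```text
[184.   7.] 398 [645.8 -70.1 209.6]
[370.  52.] 732 [ 605.9 -246.5  209.4]
[199. 124.] 617 [534.3 -80.5 209.4]
rack [ 597.141 -151.854   -2.735] err 0.2
mark n 160 az -2.741 r 135.0 155.0 ((463.7505798339844, -209.9158477783203), (19.750608444213867, 28.50507164001465), 16.341960906982422)
fork n 272 tang min/max [-20.2  20.4] rad max 123.4 z 167.3
knob [ 596.5 -152.1  217.3] ((596.5350341796875, -152.13021850585938), (47.14572525024414, 17.956512451171875), 23.378543853759766)
side 85 28 [-16.5  11.8] -0.7
side 95 31 [-16.8  12.3] -1.9
side 105 35 [-14.9  14.4] 0.2
side 115 35 [-11.9  15.3] 2.3
side 125 38 [-13.6  16.3] 2.1
side 135 36 [-12.5  16.4] 2.1
side 145 34 [-14.   14.6] 1.9
wrist 135 89 [-11.5  14.7] 1.2
[(array([306., 150.]), 387, array([ 510.9, -189.5,  209.5])), (array([  3., 272.]), 94, array([268.5, 327.9,  34.8]))]
ball [(array([306., 152.]), 555, array([ 509.7, -190.1,  209.4]))]
collar top 327 [ 517.  -185.1  171.7] [ 481.5 -212.4  168.4] [ 530.2 -170.6  173.7] [2.00000e-02 8.00000e-03 1.71503e+02]
```

```bash
python3 -c "
from rig import ctrl
print(ctrl.finish_job())"
```

```text
the job is handed in; nothing more can be done
None
```

The job is handed in: the rack stands at the yellow mark to within about 0.01 rad, and the small orange-headed tube hangs upright by its collar on the empty hook. On the way the tube slipped once from a light grip and fell beside its cradle. While I worked it back into the saddles the tool reading reached 39 N, just under the 40 N limit.

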